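# Put the seed tins away by shape

### The arm

A 6-joint arm with a two-finger parallel gripper is mounted at the origin on the work surface. World frame = base frame: x ahead of the robot, y to its left, z up, the work surface at z = 0. Lengths are in m, angles in rad, forces in N, time in s.
With the tool pointing down it reaches from about 0.25 to 0.775 m from the base axis. Payload 4 kg.
Tool frame: the origin (TCP) lies on the centre line of the jaws, within the pads' length; the fingertips stand robot.tips_ahead ahead of it and the grasp point (between the pads) lies 8 mm behind it (robot.tips_ahead is the distance from the TCP to the fingertips, in m); z points along the fingers, y is the line along which they close (so a half turn about z gives the same grasp; the last joint's range is limited). The gripper opens to 94 mm and grips with 3 to 60 N. Pads are 16 mm wide; open, the fingers measure 119 mm over their backs; the gripper's body (75 mm by 177 mm) begins 78 mm behind the grasp point.
Start: joints at [-1.358, 0.087, 1.371, -0, 1.684, -0.103], TCP at [0.171, -0.523, 0.217] pointing down, gripper open.
Joint ranges: [-3.1, 3.1], [-0.76, 2.03], [0.27, 2.55], [-1.08, 4.22], [0.17, 2.65], [-2.57, 2.57]. Speed limits (rad/s): [2.79, 2.79, 3.14, 3.14, 3.14, 3.14].

### API

Orientations are given as [roll, pitch, yaw] about the fixed x, y, z axes, in that order (R = Rz(yaw) Ry(pitch) Rx(roll)).
In Python, from bench import robot, snapshot, close_job, spotter gives the robot as it stands. The module is installed in compiled form; this text tells all that it offers.
- The arm moves only by the tool servo_tool, never from a script. Its argument "commands" is one flat list of numbers, 7 for each row, row after row: the shift along the tool's x, y, z in m, then the turn, a rotation vector about the tool's x, y, z in degrees, then the finger opening in m, from 0 to 0.094. In form: [x, y, z, ax, ay, az, grip, x, y, z, ax, ay, az, grip, ...]. A call has 1 to 10 rows; each row is the pose to reach, as a shift and turn from the pose commanded when the call began, along the tool's axes at that moment; what a row does not reach only later rows make up. A row lasts 1/8 s, in which the tool goes at most 62.5 mm and 10.7 degrees, less where a joint would pass 70% of its speed; a pose out of reach is approached as far as the arm can. A call with a gripper value outside its range is refused whole. The fingers move at their own pace and stop on an object; the grip force is fixed at half the most. Time passes only in rows, so rows that repeat a pose let the fingers close. It gives the time, the measured TCP pose, the force, the opening and the grip force at its end, in the units of the state.
- robot.get_obs(): the state, without advancing time (a new reading comes with each control period).
- snapshot(name): name is "scene" or "top" or "wrist"; returns a dict with "img" (480x640x3 uint8, blue, green, red), "camera_matrix" (3x3 intrinsics, pixels), "extrinsics" (4x4, takes a point from camera to world coordinates); the wrist camera has in their place "hand_eye" (4x4, takes a point from camera to tool coordinates, whose origin is the TCP and whose axes are the flange's). Camera axes: x right, y down, z forward; pixel columns grow to the right and rows downward; lengths in m; the calibration is good to about 2 mm. A picture is of the moment at which its call begins: read the wrist's pose just before it. There is no depth.
- close_job(): hands the job in; it is judged then, once.
Trained networks look in a picture, given as the dict that the camera call returned (one of the last four; its "shot" number tells which), for a name from the list of things; names that differ only in an ending like _2 or _b are one class to them, and where a whole thing is asked for, a point or a joint stands for the part that bears it (a point fixed in the world has none). Each returns a list of dicts, best first, with "conf" (0 to 1); they miss things now and then, are a little off and sometimes report something else, mostly with a low value. They report only what shows in the picture. A call takes as long as a camera call.
- spotter.trace(name, picture): "region" (480x640 bool, what is visible of it) and "box" ([left, top, width, height] in pixels, round what is visible of it).
The state is a dict: "time": time; "joint_positions": joint angles; "qvel": joint speeds; "joint_torque": joint torques, N m; "tool_pos": TCP position; "ee_rot": TCP orientation; "wrist_force": force on the tool from outside, world axes, zero at the start; "wrist_torque": the same for the moment, N m; "width": finger opening in m; "finger_force": force on a finger pad.
Only numpy, scipy, OpenCV 4.12 (cv2) and the standard library are available. Lean on these libraries where they do the work, as an engineer would, in place of code of your own. Each camera call takes 0.05 s, during which the arm holds its last target. There are 200 camera calls.

### The job

Clear the seed tins off the sowing table: slide each of the three tins standing in the middle into the open-fronted metal tray that already holds a tin of its shape, round with round and rectangular with rectangular, until the whole tin is inside the tray's walls. The tins are full, so slide them along the table without lifting or tipping any of them, and do not shift the little flowerpot, the spray bottle or the black cell tray.

Things in the scene. Friction and masses are not known exactly. Their poses are not given: they have to be found in the camera images.
- round_a: Round white enamel tin, 94 mm diameter, flat grey lid, 48 mm high (straight sides up to 40), 0.25-0.5 kg, loose. Origin at the centre of its underside, z up. One of the three tins to put away; starts in the middle of the table between the trays.
- round_b: Round white enamel tin, 94 mm diameter, flat grey lid, 48 mm high (straight sides up to 40), 0.25-0.5 kg, loose. Origin at the centre of its underside, z up. Another of the three tins to put away; starts in the middle.
- rect_a: Rectangular white enamel tin, 114 (its x) x 94 mm (its y), flat grey lid, 48 mm high (straight sides up to 40), 0.3-0.6 kg, loose. Origin at the centre of its underside, z up. The third tin to put away; starts in the middle, turned any way.
- round_kept: Round white enamel tin, 94 mm diameter, flat grey lid, 48 mm high (straight sides up to 40), 0.25-0.5 kg, loose. Origin at the centre of its underside, z up. Already stands near the back of one of the trays; marks the tray for round tins. It may be nudged but stays in its tray.
- rect_kept: Rectangular white enamel tin, 114 (its x) x 94 mm (its y), flat grey lid, 48 mm high (straight sides up to 40), 0.3-0.6 kg, loose. Origin at the centre of its underside, z up. Already stands crosswise near the back of the other tray; marks the tray for rectangular tins. It may be nudged but stays in its tray.
- tray_left: Open-fronted metal tray, fixed; 240 x 240 mm inside, thin floor lying flush on the table, walls 4 mm thick, 50 mm high on three sides. Origin at table height under the floor's centre; z up; x runs from the open front (x = -120 mm, no step: tins slide straight in) to the back wall (x = 120 mm). At the robot's left, open front facing the middle (its x is roughly world +y).
- tray_right: Open-fronted metal tray, fixed; 240 x 240 mm inside, thin floor lying flush on the table, walls 4 mm thick, 50 mm high on three sides. Origin at table height under the floor's centre; z up; x runs from the open front (x = -120 mm, no step: tins slide straight in) to the back wall (x = 120 mm). At the robot's right, open front facing the middle (its x is roughly world -y).
- flowerpot: small empty terracotta flowerpot, 72 mm diameter at the rim, 50 mm at the foot, 60 mm high, 0.16 kg, standing loose in the middle, on the robot's side, between tins. Leave it alone. Origin at the centre of its underside.
- spray_bottle: clear spray bottle with a white head, 66 mm diameter, 200 mm high, head reaching 60 mm from the axis along its -x, standing loose beyond the tins. Leave it alone. Origin at the centre of its underside.
- cell_tray: empty black 8-cell sowing tray, 105 (its x) x 185 mm, 45 mm high, loose, beyond the tins. Leave it alone. Origin at the centre of its underside.

How it is judged:
By the outcome, as a careful person would: the job done as asked, in the order asked, and still so for the second after the job is handed in, with the robot touching nothing.
It also fails if it takes over 72 s, if anything falls off the work surface, if the arm or the gripper's body presses on something with over 40 N, if the wrist force passes 120 N, or if a joint passes its speed limit or range.

## Working session

There is one attempt and no reset: what is moved stays moved. The work goes in short steps, Python scripts to look and compute and a tool call to move; the robot and the scene stay as the last step left them, time stands still between calls to the robot, and variables do not carry over. Pictures are saved under pics/ and viewed, at most 10 in all, crops included, and the job is handed in when it is done.

Besides the shell and the picture viewer there is one more tool, called after "Request:" as name(argument=value, ...), one argument or row to a line, values as JSON. servo_tool: Moves the arm, as the interface text tells. Its arguments: {"type":"object","properties":{"commands":{"type":"array","items":{"type":"number"}}},"required":["commands"]}

```bash
mkdir -p pics; ls; cat > h.py <<'E'
import numpy as np, cv2
from bench import robot, snapshot, close_job, spotter
def ray(s,uv,z):
    K=s["camera_matrix"];E=s["extrinsics"]
    uv=np.atleast_2d(np.array(uv,float))
    d=np.c_[uv,np.ones(len(uv))]@np.linalg.inv(K).T@E[:3,:3].T
    o=E[:3,3]
    return o+d*((z-o[2])/d[:,2])[:,None]
def proj(s,P):
    E=np.linalg.inv(s["extrinsics"]);c=np.atleast_2d(P)@E[:3,:3].T+E[:3,3]
    c=c@s["camera_matrix"].T
    return c[:,:2]/c[:,2:]
E
python3 - <<'E'
from h import *
o=robot.get_obs();print({k:np.round(v,3) for k,v in o.items()},robot.tips_ahead)
for n in("top","scene"):
    s=snapshot(n);cv2.imwrite(f"pics/{n}0.png",s["img"]);print(n,s["extrinsics"].round(3).tolist(),s["camera_matrix"].round(1).tolist())
    for t in("round_a","rect_a","tray_left","flowerpot","spray_bottle","cell_tray"):
        for r in spotter.trace(t,s):
            ys,xs=np.nonzero(r["region"]);c,_=cv2.findContours(r["region"].astype(np.uint8),0,1)
            m=max(c,key=cv2.contourArea);rr=cv2.minAreaRect(m)
            print(t,round(r["conf"],2),r["box"],[np.round(v,1) for v in rr], ray(s,[rr[0]],.048).round(3)[0])
E
```

```text
pics
{'time': np.float64(0.0), 'joint_positions': array([-1.358,  0.088,  1.372, -0.   ,  1.684, -0.103]), 'qvel': array([ 0.001, -0.   , -0.001,  0.001,  0.002,  0.001]), 'joint_torque': array([-0.0000e+00, -3.4018e+01, -3.0243e+01,  7.2000e-02,  3.3000e-02,
       -0.0000e+00]), 'tool_pos': array([ 0.171, -0.522,  0.215]), 'ee_rot': array([-3.139, -0.   ,  0.316]), 'wrist_force': array([ 0.476, -0.246,  0.381]), 'wrist_torque': array([-0.005,  0.017,  0.006]), 'finger_force': np.float64(0.0), 'width': np.float64(0.095)} 0.011
top [[-0.024, -0.993, 0.112, 0.467], [-1.0, 0.024, 0.0, -0.017], [-0.003, -0.112, -0.994, 1.187], [0.0, 0.0, 0.0, 1.0]] [[437.2, 0.0, 321.5], [0.0, 437.2, 246.2], [0.0, 0.0, 1.0]]
round_a 0.92 [285.6, 217.5, 32.0, 37.8] [array([300.5, 236.5]), array([35., 35.]), np.float64(90.0)] [0.622 0.038 0.048]
round_a 0.63 [346.8, 276.0, 35.8, 39.0] [array([365.5, 293.5]), array([35., 35.]), np.float64(90.0)] [ 0.469 -0.127  0.048]
rect_a 0.8 [236.6, 267.9, 52.4, 52.2] [array([263.1, 293.2]), array([44.2, 37.9]), np.float64(39.8)] [0.476 0.138 0.048]
tray_left 0.97 [117.
[... 1081 characters left out ...]
.7, 194.5]), array([39.2, 48.4]), np.float64(71.6)] [0.486 0.123 0.048]
rect_a 0.34 [242.5, 252.1, 42.4, 41.2] [array([263., 270.]), array([40., 38.]), np.float64(90.0)] [ 0.478 -0.142  0.048]
tray_left 0.85 [326.2, 97.2, 121.9, 108.6] [array([385.6, 147.6]), array([106.5,  87.2]), np.float64(28.3)] [0.56  0.352 0.048]
flowerpot 0.77 [248.7, 197.4, 30.5, 26.9] [array([266.9, 209.8]), array([32.6, 28.6]), np.float64(63.4)] [0.392 0.015 0.048]
spray_bottle 0.6 [361.3, 285.0, 35.5, 62.9] [array([378.9, 317.7]), array([34.5, 64.4]), np.float64(19.1)] [ 0.77  -0.125  0.048]
cell_tray 0.79 [392.3, 199.1, 69.8, 72.9] [array([424.7, 237.6]), array([44.9, 71.4]), np.float64(29.4)] [0.772 0.126 0.048]
```

View pics/top0.png

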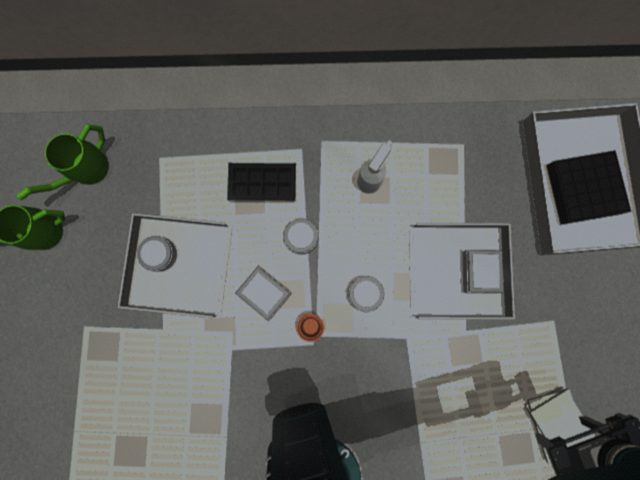

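View pics/scene0.png

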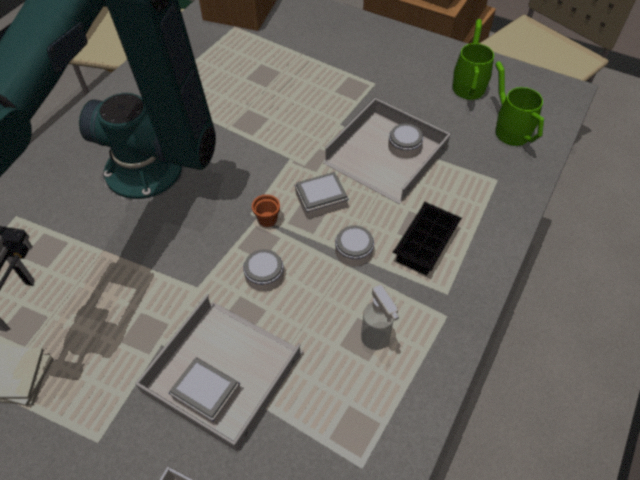

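The top view shows the round kept tin at (155,253) in the left tray and the rectangular kept tin at (485,271) in the right. The loose tins are the rounds at (300,236) and (365,293) and the rectangle at (263,293), which is turned about 40°. The pot is at (310,326). So the rounds go left and the rectangle goes right. Next I fit models to both views.

```bash
cat >> h.py <<'E'
from scipy.optimize import minimize
def model(kind,p,h):
    x,y,a=p
    if kind=="round":
        t=np.linspace(0,2*np.pi,40);q=.047*np.c_[np.cos(t),np.sin(t)]
    else:
        a1,b0,b1={"rect":(.047,-.057,.057),"tray":(.124,-.120,.124)}[kind]
        q=np.array([[b0,-a1],[b1,-a1],[b1,a1],[b0,a1]])
    q=q@np.array([[np.cos(a),np.sin(a)],[-np.sin(a),np.cos(a)]])+[x,y]
    return np.r_[np.c_[q,np.zeros(len(q))],np.c_[q,np.full(len(q),h)]]
def iou(kind,p,h,views):
    c=0
    for s,reg in views:
        hull=cv2.convexHull((proj(s,model(kind,p,h))*4).astype(np.float32))
        m=np.zeros((1920,2560),np.uint8);cv2.fillConvexPoly(m,np.round(hull).astype(np.int32),1)
        m=cv2.resize(m.astype(np.float32),(640,480),interpolation=cv2.INTER_AREA)
        c+=np.minimum(m,reg).sum()/np.maximum(m,reg).sum()
    return c/len(views)
def fit(kind,p0,views,h):
    free=(kind!="tray")
    f=lambda v:-iou(kind,v[:3],v[3]if free else h,views)
    v0=np.r_[p0,h] if free else np.array(p0)
    st=np.diag([.01,.01,.15,.01][:len(v0)]);sim=np.r_[[v0],v0+st]
    r=minimize(f,v0,method="Nelder-Mead",options=dict(initial_simplex=sim,xatol=3e-4,fatol=1e-4,maxiter=150))
    return r.x,-r.fun
def fitall(things,shots):
    tr={(k,s["shot"]):spotter.trace({"round":"round_a","rect":"rect_a","tray":"tray_left"}[k],s) for k in {t[1] for t in things} for s in shots}
    for n,kind,p0 in things:
        h=.05 if kind=="tray" else .048
        v=[]
        for s in shots:
            b=max(tr[kind,s["shot"]],key=lambda r:iou(kind,p0,h,[(s,r["region"])]),default=None)
            if b is not None and iou(kind,p0,h,[(s,b["region"])])>.2:v.append((s,b["region"]))
        if not v: print(n,"none");continue
        x,q=fit(kind,p0,v,h);print(n,x.round(4),"deg",round(np.degrees(x[2]),1),"iou",round(q,2),"views",len(v))
E
python3 - <<'E'
from h import *
S=[snapshot("top"),snapshot("scene")]
g=lambda u,v,z=.045:ray(S[0],[[u,v]],z)[0,:2]
fitall([("A","round",[*g(300,236),0]),("B","round",[*g(365,293),0]),("kept","round",[*g(155,253),0]),
("R","rect",[*g(263,293),.87]),("Rkept","rect",[*g(485,271),0]),
("TL","tray",[*g(177,263,.02),1.6]),("TR","tray",[*g(461,270,.02),-1.55])],S)
print("pot",g(310,326,.06),"bottle base",g(370,186,0))
for n,px in dict(TLback=[(137,216),(125,308)],TLfront=[(230,224),(222,315)],TRfront=[(410,225),(411,317)],TRback=[(510,225),(514,317)]).items(): print(n,ray(S[0],px,.05)[:,:2].round(3).tolist())
E
```

```text
A [0.6256 0.0383 0.1354 0.0411] deg 7.8 iou 0.95 views 2
B [ 0.4688 -0.1278  0.2889  0.0372] deg 16.6 iou 0.93 views 2
kept none
R [0.4759 0.1404 0.8465 0.0417] deg 48.5 iou 0.95 views 2
Rkept [ 0.5183 -0.4406 -0.0462  0.0335] deg -2.6 iou 0.97 views 1
TL [0.5548 0.372  1.4402] deg 82.5 iou 0.83 views 2
TR none
pot [0.39040375 0.01780118] bottle base [ 0.76543912 -0.15495365]
TLback [[0.687, 0.469], [0.447, 0.494]]
TLfront [[0.66, 0.223], [0.423, 0.244]]
TRfront [[0.645, -0.25], [0.406, -0.242]]
TRback [[0.639, -0.513], [0.4, -0.506]]
```

```bash
cat >> h.py <<'E'
def rows(way,start=None):
    """way: (x,y,z,yawdeg,grip,nrows) world targets -> servo rows from present pose (linear interpolation)"""
    o=robot.get_obs();p=np.array(o["tool_pos"]);w=np.degrees(o["ee_rot"][2])
    if start is not None:p,w=np.array(start[:3]),start[3]
    c,s=np.cos(np.radians(w)),np.sin(np.radians(w));R=np.array([[c,s,0],[s,-c,0],[0,0,-1.]])
    out=[];pp,pw=p,w
    for x,y,z,yaw,g,n in way:
        for i in range(1,n+1):
            q=pp+(np.array([x,y,z])-pp)*i/n;a=pw+(yaw-pw)*i/n
            out+=[*((q-p)@R).round(3),0,0,round(-(a-w),1),g]
        pp,pw=np.array([x,y,z]),yaw
    print(len(out)//7,"[",",".join(f"{v:g}" for v in out),"]")
E
python3 - <<'E'
from h import *
rows([(.6256,-.035,.215,90,.06,10)],(.171,-.523,.217,18.1))
im=cv2.imread("pics/top0.png");a=cv2.resize(im[200:330,100:250],None,fx=4,fy=4,interpolation=cv2.INTER_CUBIC)
cv2.imwrite("pics/tl.png",a)
b=cv2.resize(im[200:330,390:540],None,fx=4,fy=4,interpolation=cv2.INTER_CUBIC);cv2.imwrite("pics/tr.png",b)
E
```

```text
10 [ 0.058,-0.032,0,0,0,-7.2,0.06,0.117,-0.065,0,0,0,-14.4,0.06,0.175,-0.097,0.001,0,0,-21.6,0.06,0.233,-0.129,0.001,0,0,-28.8,0.06,0.292,-0.161,0.001,0,0,-36,0.06,0.35,-0.194,0.001,0,0,-43.1,0.06,0.409,-0.226,0.001,0,0,-50.3,0.06,0.467,-0.258,0.002,0,0,-57.5,0.06,0.525,-0.29,0.002,0,0,-64.7,0.06,0.584,-0.323,0.002,0,0,-71.9,0.06 ]
```

View pics/tl.png

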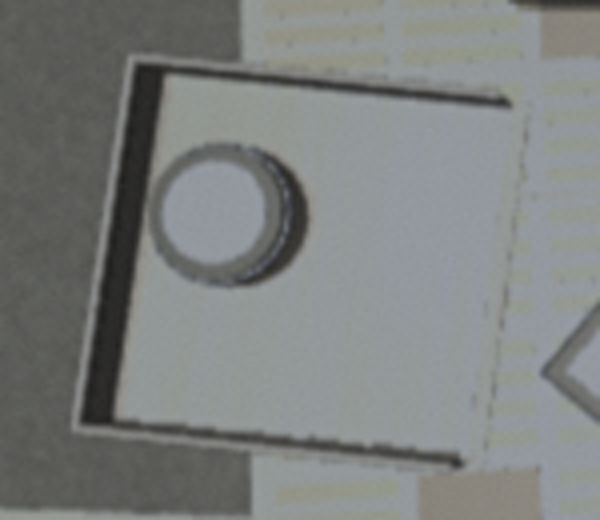

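View pics/tr.png

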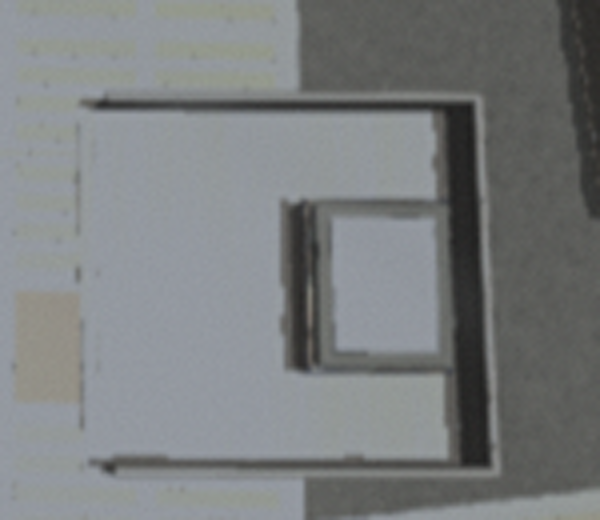

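The left crop shows the tray's back rim corners at (132,214) and (119,307), with its front floor edge running from (231,225) to (220,317). The right crop shows back rim corners at (510,224) and (514,318) and the front edge at column 410. Each tray has its front half free.

Request:
servo_tool(
  commands=[0.058,-0.032,0,0,0,-7.2,0.06,0.117,-0.065,0,0,0,-14.4,0.06,0.175,-0.097,0.001,0,0,-21.6,0.06,0.233,-0.129,0.001,0,0,-28.8,0.06,0.292,-0.161,0.001,0,0,-36,0.06,0.35,-0.194,0.001,0,0,-43.1,0.06,0.409,-0.226,0.001,0,0,-50.3,0.06,0.467,-0.258,0.002,0,0,-57.5,0.06,0.525,-0.29,0.002,0,0,-64.7,0.06,0.584,-0.323,0.002,0,0,-71.9,0.06],
)

```text
time: 2.35
tool_pos: [0.5981, -0.0639, 0.2147]
ee_rot: [3.141, 0.001, 1.575]
wrist_force: [0.3, -1.0, -0.0]
width: 0.06
finger_force: 0.0
```

```bash
python3 - <<'E'
from h import *
S=[snapshot("top")];s=S[0]
print("TL back",ray(s,[(132.5,214.3),(118.8,307.5)],.05)[:,:2].round(3).tolist(),"front",ray(s,[(231,225),(220,317)],0)[:,:2].round(3).tolist())
print("TR back",ray(s,[(510.5,223.8),(513.8,318)],.05)[:,:2].round(3).tolist(),"front",ray(s,[(410,227),(410.7,314)],0)[:,:2].round(3).tolist())
print("kept",ray(s,[(153.5,252.5)],.048)[0].round(3),"Rkept",ray(s,[(487.3,271.2)],.048)[0].round(3), ray(s,[(467,251),(468,292)],.04)[:,:2].round(3))
o=robot.get_obs();print(o["tool_pos"],o["ee_rot"])
rows([(.6256,-.035,.085,90,.06,4),(.6256,-.035,.021,90,.06,4)])
E
```

```text
TL back [[0.692, 0.481], [0.449, 0.51]] front [[0.665, 0.231], [0.416, 0.261]]
TR back [[0.642, -0.515], [0.397, -0.505]] front [[0.648, -0.261], [0.412, -0.251]]
kept [0.589 0.424 0.048] Rkept [ 0.519 -0.446  0.048] [[ 0.574 -0.399]
 [ 0.467 -0.395]]
[ 0.60187758 -0.05725718  0.21312314] [ 3.1387015  -0.00571537  1.58472758]
8 [ 0.005,0.006,0.032,0,0,0.2,0.06,0.011,0.012,0.064,0,0,0.4,0.06,0.016,0.018,0.096,0,0,0.6,0.06,0.022,0.024,0.128,0,0,0.8,0.06,0.022,0.024,0.144,0,0,0.8,0.06,0.022,0.024,0.16,0,0,0.8,0.06,0.022,0.024,0.176,0,0,0.8,0.06,0.022,0.024,0.192,0,0,0.8,0.06 ]
```

Request:
servo_tool(
  commands=[0,0,0.04,0,0,0,0.06,0,0,0.08,0,0,0,0.06,0,0,0.12,0,0,0,0.06,0,0,0.15,0,0,0,0.06,0,0,0.17,0,0,0,0.06,0,0,0.185,0,0,0,0.06,0,0,0.194,0,0,0,0.06,0,0,0.194,0,0,0,0.06],
)

```text
time: 3.4
tool_pos: [0.5967, -0.0656, 0.0202]
ee_rot: [-3.141, -0.0, 1.571]
wrist_force: [-0.6, -0.2, -0.5]
width: 0.0602
finger_force: 0.0
```

```bash
python3 - <<'E'
from h import *
S=[snapshot("top"),snapshot("scene")]
fitall([("A","round",[.6256,.0383,0])],S)
o=robot.get_obs();print(o["tool_pos"],o["ee_rot"],o["wrist_force"])
E
```

```text
A [0.6253 0.0414 0.2145 0.038 ] deg 12.3 iou 0.68 views 2
[ 0.59760163 -0.06569724  0.02166892] [3.13954293e+00 5.07530517e-04 1.57066109e+00] [ 0.03627343  0.45927039 -1.0665254 ]
```

```bash
cat >> h.py <<'E'
def tin(way,d=.044,z=.021,g=.06,back=False):
    """way: (tin x, tin y, push heading deg, nrows, extra gap)"""
    W=[]
    for x,y,h,n,gap in way:
        a=np.radians(h);W.append((x-(d+gap)*np.cos(a),y-(d+gap)*np.sin(a),z,h-180*back,g,n))
    return W
E
python3 - <<'E'
from h import *
o=robot.get_obs()
w=tin([(.6253,.040,90,3,.02),(.6253,.040,90,1,.005),(.618,.165,90,9,0),(.603,.20,110,3,0),(.575,.235,129,3,0),(.491,.3225,129,9,0)])
rows(w[:2])
rows(w[2:3],(*w[1][:3],90))
rows(w[3:5],(*w[2][:3],90));rows(w[5:],(*w[4][:3],129))
E
```

```text
4 [ 0.014,0.009,0,0,0,-0,0.06,0.028,0.018,0,0,0,-0,0.06,0.042,0.028,0.001,0,0,-0,0.06,0.057,0.028,0.001,0,0,-0,0.06 ]
9 [ 0.014,-0.001,0,0,0,-0,0.06,0.029,-0.002,0,0,0,-0,0.06,0.043,-0.002,0,0,0,-0,0.06,0.058,-0.003,0,0,0,-0,0.06,0.072,-0.004,0,0,0,-0,0.06,0.087,-0.005,0,0,0,-0,0.06,0.101,-0.006,0,0,0,-0,0.06,0.116,-0.006,0,0,0,-0,0.06,0.13,-0.007,0,0,0,-0,0.06 ]
6 [ 0.013,0,0,0,0,-6.7,0.06,0.025,0,0,0,0,-13.3,0.06,0.038,0,0,0,0,-20,0.06,0.052,-0.005,0,0,0,-26.3,0.06,0.066,-0.01,0,0,0,-32.7,0.06,0.08,-0.015,0,0,0,-39,0.06 ]
9 [ 0.013,-0.001,0,0,0,-0,0.06,0.027,-0.002,0,0,0,-0,0.06,0.04,-0.003,0,0,0,-0,0.06,0.054,-0.005,0,0,0,-0,0.06,0.067,-0.006,0,0,0,-0,0.06,0.081,-0.007,0,0,0,-0,0.06,0.094,-0.008,0,0,0,-0,0.06,0.107,-0.009,0,0,0,-0,0.06,0.121,-0.01,0,0,0,-0,0.06 ]
```

Request:
servo_tool(
  commands=[0.014,0.009,0,0,0,0,0.06,0.028,0.018,0,0,0,0,0.06,0.042,0.028,0.001,0,0,0,0.06,0.057,0.028,0.001,0,0,0,0.06,0.057,0.028,0.001,0,0,0,0.06],
)

```text
time: 4.22
tool_pos: [0.6247, -0.0069, 0.0193]
ee_rot: [-3.141, -0.0, 1.573]
wrist_force: [-0.0, 0.5, 0.2]
width: 0.0598
finger_force: 0.0
```

Request:
servo_tool(
  commands=[0.014,-0.001,0,0,0,0,0.06,0.029,-0.002,0,0,0,0,0.06,0.043,-0.002,0,0,0,0,0.06,0.058,-0.003,0,0,0,0,0.06,0.072,-0.004,0,0,0,0,0.06,0.087,-0.005,0,0,0,0,0.06,0.101,-0.006,0,0,0,0,0.06,0.116,-0.006,0,0,0,0,0.06,0.13,-0.007,0,0,0,0,0.06,0.13,-0.007,0,0,0,0,0.06],
)

```text
time: 5.48
tool_pos: [0.6178, 0.1231, 0.0197]
ee_rot: [3.141, -0.001, 1.572]
wrist_force: [0.3, -0.8, 0.2]
width: 0.06
finger_force: 0.0
```

```bash
python3 - <<'E'
from h import *
S=[snapshot("top"),snapshot("scene")]
for s in S: print([(round(r["conf"],2),np.round(r["box"])) for r in spotter.trace("round_a",s)])
fitall([("A","round",[.618,.165,0])],S)
o=robot.get_obs();print(o["tool_pos"],o["ee_rot"],o["wrist_force"])
cv2.imwrite("pics/s1.png",S[0]["img"])
E
```

```text
[(0.57, array([347., 277.,  34.,  36.])), (0.45, array([237., 241.,  15.,  16.]))]
[(0.76, array([359., 192.,  30.,  34.])), (0.62, array([242., 251.,  43.,  41.]))]
A [ 6.136e-01  1.743e-01  5.063e-01 -1.000e-04] deg 29.0 iou 0.47 views 1
[0.61799137 0.12108198 0.01968306] [ 3.14130655e+00 -3.54419973e-06  1.57000325e+00] [ 0.42165918  0.30883205 -0.36758842]
```

View pics/s1.png

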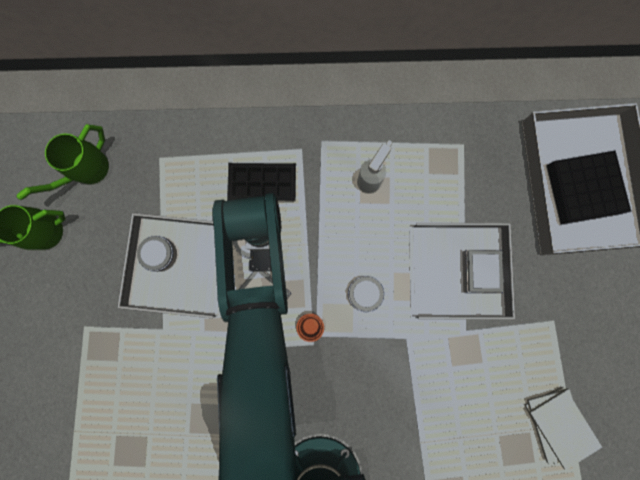

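The arm hides the tin in the top view, but the scene camera shows it pushed to about (0.614, 0.17), as planned. I'll carry on with the turn and the slide into the tray.

Request:
servo_tool(
  commands=[0.013,0,0,0,0,-6.7,0.06,0.025,0,0,0,0,-13.3,0.06,0.038,0,0,0,0,-20,0.06,0.052,-0.005,0,0,0,-26.3,0.06,0.066,-0.01,0,0,0,-32.7,0.06,0.08,-0.015,0,0,0,-39,0.06,0.08,-0.015,0,0,0,-39,0.06],
)

```text
time: 6.65
tool_pos: [0.6027, 0.2019, 0.0196]
ee_rot: [3.142, -0.0, 2.251]
wrist_force: [0.1, 0.0, 0.2]
width: 0.0602
finger_force: 0.0
```

Request:
servo_tool(
  commands=[0.013,-0.001,0,0,0,0,0.06,0.027,-0.002,0,0,0,0,0.06,0.04,-0.003,0,0,0,0,0.06,0.054,-0.005,0,0,0,0,0.06,0.067,-0.006,0,0,0,0,0.06,0.081,-0.007,0,0,0,0,0.06,0.094,-0.008,0,0,0,0,0.06,0.107,-0.009,0,0,0,0,0.06,0.121,-0.01,0,0,0,0,0.06,0.121,-0.01,0,0,0,0,0.06],
)

```text
time: 7.9
tool_pos: [0.5176, 0.2905, 0.0193]
ee_rot: [-3.141, -0.001, 2.253]
wrist_force: [-0.9, -0.1, -0.7]
width: 0.0599
finger_force: 0.0
```

```bash
python3 - <<'E'
from h import *
S=[snapshot("top"),snapshot("scene")]
for s in S: print([(round(r["conf"],2),np.round(r["box"])) for r in spotter.trace("round_a",s)])
fitall([("A","round",[.491,.3225,0]),("kept","round",[.589,.424,0]),("B","round",[.469,-.128,0]),("R","rect",[.476,.14,.8465])],S)
o=robot.get_obs();p=o["tool_pos"];print(p,o["ee_rot"],o["wrist_force"])
# retreat back, up, over to B
w=tin([(.4688,-.1278,50,1,.03)])[0];a=np.radians(129)
rows([(p[0]-.02*np.cos(a),p[1]-.02*np.sin(a),.021,129,.06,1),(p[0]-.04*np.cos(a),p[1]-.04*np.sin(a),.07,129,.06,2),(.5,.13,.16,110,.06,3),(.45,.0,.17,80,.06,3)])
print(w)
E
```

```text
[(0.66, array([346., 278.,  38.,  35.])), (0.63, array([172., 289.,  16.,  18.]))]
[(0.61, array([341., 139.,  28.,  30.])), (0.29, array([136., 291., 165., 161.]))]
A [0.4852 0.3324 0.1198 0.0033] deg 6.9 iou 0.64 views 1
kept none
B [ 0.4681 -0.1307  0.2642  0.0334] deg 15.1 iou 0.97 views 1
R [0.4759 0.141  0.8631 0.0415] deg 49.5 iou 0.96 views 2
[0.51904302 0.28898935 0.01938368] [-3.14134057e+00 -7.35842904e-05  2.25087192e+00] [0.27176233 0.24001733 0.57739824]
9 [ -0.02,0,-0.002,0,0,-0,0.06,-0.03,0,-0.026,0,0,-0,0.06,-0.04,0,-0.051,0,0,-0,0.06,-0.064,-0.038,-0.081,0,0,6.3,0.06,-0.088,-0.077,-0.111,0,0,12.6,0.06,-0.112,-0.115,-0.141,0,0,19,0.06,-0.135,-0.155,-0.144,0,0,29,0.06,-0.158,-0.195,-0.147,0,0,39,0.06,-0.181,-0.235,-0.151,0,0,49,0.06 ]
(np.float64(0.4212337168831961), np.float64(-0.18448728879080437), 0.021, 50, 0.06, 1)
```

Request:
servo_tool(
  commands=[-0.02,0,-0.002,0,0,0,0.06,-0.03,0,-0.026,0,0,0,0.06,-0.04,0,-0.051,0,0,0,0.06,-0.064,-0.038,-0.081,0,0,6.3,0.06,-0.088,-0.077,-0.111,0,0,12.6,0.06,-0.112,-0.115,-0.141,0,0,19,0.06,-0.135,-0.155,-0.144,0,0,29,0.06,-0.158,-0.195,-0.147,0,0,39,0.06,-0.181,-0.235,-0.151,0,0,49,0.06,-0.181,-0.235,-0.151,0,0,49,0.06],
)

```text
time: 9.55
tool_pos: [0.45, -0.0026, 0.1714]
ee_rot: [3.14, 0.001, 1.391]
wrist_force: [-0.3, 0.7, 0.3]
width: 0.06
finger_force: 0.0
```

```bash
python3 - <<'E'
from h import *
S=[snapshot("top"),snapshot("scene")]
fitall([("A","round",[.491,.3225,0]),("kept","round",[.589,.424,0]),("B","round",[.469,-.128,0])],S)
o=robot.get_obs();p=o["tool_pos"];print(p,o["ee_rot"],o["wrist_force"])
w=tin([(.4688,-.129,50,1,.03)])[0]
rows([(w[0],w[1],.12,50,.06,6),(w[0],w[1],.03,50,.06,3),(w[0],w[1],.02,50,.06,1)])
E
```

```text
A [0.4871 0.3286 0.0226 0.0396] deg 1.3 iou 0.94 views 2
kept none
B [ 0.4681 -0.1288  0.2787  0.0405] deg 16.0 iou 0.9 views 2
[0.45054635 0.00099229 0.1704917 ] [ 3.14155779e+00 -2.37812995e-04  1.39742123e+00] [ 0.56750014 -0.57670875 -0.04974515]
10 [ -0.031,0.001,0.008,0,0,5,0.06,-0.063,0.001,0.017,0,0,10,0.06,-0.094,0.002,0.025,0,0,15,0.06,-0.126,0.002,0.034,0,0,20,0.06,-0.157,0.003,0.042,0,0,25.1,0.06,-0.189,0.003,0.05,0,0,30.1,0.06,-0.189,0.003,0.08,0,0,30.1,0.06,-0.189,0.003,0.11,0,0,30.1,0.06,-0.189,0.003,0.14,0,0,30.1,0.06,-0.189,0.003,0.15,0,0,30.1,0.06 ]
```

Request:
servo_tool(
  commands=[-0.031,0.001,0.008,0,0,5,0.06,-0.063,0.001,0.017,0,0,10,0.06,-0.094,0.002,0.025,0,0,15,0.06,-0.126,0.002,0.034,0,0,20,0.06,-0.157,0.003,0.042,0,0,25.1,0.06,-0.189,0.003,0.05,0,0,30.1,0.06,-0.189,0.003,0.08,0,0,30.1,0.06,-0.189,0.003,0.11,0,0,30.1,0.06,-0.189,0.003,0.14,0,0,30.1,0.06,-0.189,0.003,0.15,0,0,30.1,0.06],
)

```text
time: 11.0
tool_pos: [0.4195, -0.1844, 0.0183]
ee_rot: [-3.137, 0.001, 0.873]
wrist_force: [0.4, -0.0, 0.5]
width: 0.0601
finger_force: 0.0
```

```bash
python3 - <<'E'
from h import *
o=robot.get_obs();p=o["tool_pos"];print(p,o["ee_rot"],o["wrist_force"])
w=tin([(.4685,-.129,50,2,.003),(.583,.008,50,12,0),(.606,.05,70,3,0),(.612,.085,90,3,0),(.606,.312,90,16,0)])
c=tin([(.4685+(.583-.4685)*7/12,-.129+.137*7/12,50,1,0)])[0]
rows([w[0],(*c[:5],7)])
rows([(*w[1][:5],5)],(*c[:3],50))
rows(w[2:4],(*w[1][:3],50))
h=tin([(.609,.2,90,8,0),(.606,.312,90,8,0)])
rows(h[:1],(*w[3][:3],90));rows(h[1:],(*h[0][:3],90))
E
```

```text
[ 0.41950267 -0.18438868  0.01826614] [-3.13713531e+00  6.78289587e-04  8.73183949e-01] [ 0.35793617 -0.02369972  0.52926584]
9 [ 0.013,0.001,-0.001,0,0,0,0.06,0.027,0.002,-0.003,0,0,0,0.06,0.042,0.002,-0.003,0,0,0,0.06,0.058,0.002,-0.003,0,0,0,0.06,0.073,0.002,-0.003,0,0,0,0.06,0.088,0.002,-0.003,0,0,0,0.06,0.103,0.002,-0.003,0,0,0,0.06,0.119,0.002,-0.003,0,0,0,0.06,0.134,0.002,-0.003,0,0,0,0.06 ]
5 [ 0.015,-0,0,0,0,-0,0.06,0.03,-0,0,0,0,-0,0.06,0.045,-0,0,0,0,-0,0.06,0.06,-0,0,0,0,-0,0.06,0.074,-0,0,0,0,-0,0.06 ]
6 [ 0.017,0.002,0,0,0,-6.7,0.06,0.033,0.004,0,0,0,-13.3,0.06,0.05,0.006,0,0,0,-20,0.06,0.062,0.004,0,0,0,-26.7,0.06,0.075,0.003,0,0,0,-33.3,0.06,0.088,0.001,0,0,0,-40,0.06 ]
8 [ 0.014,-0,0,0,0,-0,0.06,0.029,-0.001,0,0,0,-0,0.06,0.043,-0.001,0,0,0,-0,0.06,0.058,-0.001,0,0,0,-0,0.06,0.072,-0.002,0,0,0,-0,0.06,0.086,-0.002,0,0,0,-0,0.06,0.101,-0.003,0,0,0,-0,0.06,0.115,-0.003,0,0,0,-0,0.06 ]
8 [ 0.014,-0,0,0,0,-0,0.06,0.028,-0.001,0,0,0,-0,0.06,0.042,-0.001,0,0,0,-0,0.06,0.056,-0.002,0,0,0,-0,0.06,0.07,-0.002,0,0,0,-0,0.06,0.084,-0.002,0,0,0,-0,0.06,0.098,-0.003,0,0,0,-0,0.06,0.112,-0.003,0,0,0,-0,0.06 ]
```

Request:
servo_tool(
  commands=[0.013,0.001,-0.001,0,0,0,0.06,0.027,0.002,-0.002,0,0,0,0.06,0.042,0.002,-0.002,0,0,0,0.06,0.058,0.002,-0.002,0,0,0,0.06,0.073,0.002,-0.002,0,0,0,0.06,0.088,0.002,-0.002,0,0,0,0.06,0.103,0.002,-0.002,0,0,0,0.06,0.119,0.002,-0.002,0,0,0,0.06,0.134,0.002,-0.002,0,0,0,0.06],
)

```text
time: 12.12
tool_pos: [0.509, -0.0849, 0.0238]
ee_rot: [3.14, 0.002, 0.871]
wrist_force: [-4.7, -4.6, 5.7]
width: 0.0599
finger_force: 3.7
```

Request:
servo_tool(
  commands=[0.015,0,0,0,0,0,0.06,0.03,0,0,0,0,0,0.06,0.045,0,0,0,0,0,0.06,0.06,0,0,0,0,0,0.06,0.074,0,0,0,0,0,0.06,0.074,0,0,0,0,0,0.06],
)

```text
time: 12.88
tool_pos: [0.5572, -0.0266, 0.023]
ee_rot: [3.141, -0.002, 0.872]
wrist_force: [-0.1, -0.6, -0.0]
width: 0.0603
finger_force: 0.1
```

Request:
servo_tool(
  commands=[0.017,0.002,0,0,0,-6.7,0.06,0.033,0.004,0,0,0,-13.3,0.06,0.05,0.006,0,0,0,-20,0.06,0.062,0.004,0,0,0,-26.7,0.06,0.075,0.003,0,0,0,-33.3,0.06,0.088,0.001,0,0,0,-40,0.06,0.088,0.001,0,0,0,-40,0.06],
)

```text
time: 13.75
tool_pos: [0.6135, 0.0398, 0.0222]
ee_rot: [3.141, -0.001, 1.569]
wrist_force: [0.3, 0.4, -0.6]
width: 0.06
finger_force: 0.2
```

```bash
python3 - <<'E'
from h import *
S=[snapshot("top"),snapshot("scene")]
fitall([("B","round",[.612,.085,0]),("R","rect",[.476,.14,.8465])],S)
o=robot.get_obs();p=o["tool_pos"];print(p,o["ee_rot"],o["wrist_force"])
E
```

```text
B [ 6.092e-01  8.660e-02  6.002e-01 -1.000e-04] deg 34.4 iou 0.48 views 1
R [0.4743 0.1456 0.8948 0.0348] deg 51.3 iou 0.41 views 2
[0.6128829  0.03852094 0.02227256] [-3.14103655e+00 -4.21388640e-04  1.56795824e+00] [ 0.00262084 -0.41201386  0.59970595]
```

Good; push on into the slot.

Request:
servo_tool(
  commands=[0.014,0,0,0,0,0,0.06,0.029,-0.001,0,0,0,0,0.06,0.043,-0.001,0,0,0,0,0.06,0.058,-0.001,0,0,0,0,0.06,0.072,-0.002,0,0,0,0,0.06,0.086,-0.002,0,0,0,0,0.06,0.101,-0.003,0,0,0,0,0.06,0.115,-0.003,0,0,0,0,0.06],
)

```text
time: 15.05
tool_pos: [0.6103, 0.1545, 0.0224]
ee_rot: [-3.141, 0.0, 1.569]
wrist_force: [0.1, -1.5, -0.9]
width: 0.0602
finger_force: 1.0
```

Request:
servo_tool(
  commands=[0.014,0,0,0,0,0,0.06,0.028,-0.001,0,0,0,0,0.06,0.042,-0.001,0,0,0,0,0.06,0.056,-0.002,0,0,0,0,0.06,0.07,-0.002,0,0,0,0,0.06,0.084,-0.002,0,0,0,0,0.06,0.098,-0.003,0,0,0,0,0.06,0.11,-0.003,0,0,0,0,0.06,0.114,-0.003,0,0,0,0,0.06,0.114,-0.003,0,0,0,0,0.06],
)

```text
time: 16.3
tool_pos: [0.6078, 0.2683, 0.0227]
ee_rot: [3.141, -0.001, 1.569]
wrist_force: [-0.1, 0.9, -0.2]
width: 0.0599
finger_force: 0.0
```

```bash
python3 - <<'E'
from h import *
o=robot.get_obs();p=o["tool_pos"];print(p,o["ee_rot"],o["wrist_force"])
# retreat, lift, go above robot-side of rect
rows([(p[0],p[1]-.025,.022,90,.06,2),(p[0],p[1]-.045,.12,90,.06,2),(.45,.26,.17,110,.06,5)])
E
```

```text
[0.60776089 0.26829222 0.02272251] [ 3.14126019e+00 -9.79962894e-04  1.56938957e+00] [-0.0512642   0.91980791 -0.18272354]
9 [ -0.012,0,0,0,0,-0,0.06,-0.025,0,0.001,0,0,-0.1,0.06,-0.035,0,-0.048,0,0,-0.1,0.06,-0.045,0,-0.097,0,0,-0.1,0.06,-0.038,-0.031,-0.107,0,0,-4.1,0.06,-0.03,-0.063,-0.117,0,0,-8.1,0.06,-0.023,-0.095,-0.127,0,0,-12.1,0.06,-0.016,-0.126,-0.137,0,0,-16.1,0.06,-0.009,-0.158,-0.147,0,0,-20.1,0.06 ]
```

Request:
servo_tool(
  commands=[-0.012,0,0,0,0,0,0.06,-0.025,0,0,0,0,0,0.06,-0.035,0,-0.048,0,0,0,0.06,-0.045,0,-0.097,0,0,0,0.06,-0.038,-0.031,-0.107,0,0,-4,0.06,-0.03,-0.063,-0.117,0,0,-8,0.06,-0.023,-0.095,-0.127,0,0,-16,0.06,-0.016,-0.126,-0.137,0,0,-25,0.06,-0.009,-0.158,-0.147,0,0,-34,0.06,-0.009,-0.158,-0.147,0,0,-34,0.06],
)

```text
time: 17.55
tool_pos: [0.4491, 0.2586, 0.1712]
ee_rot: [3.138, 0.001, 2.162]
wrist_force: [0.4, -0.8, -0.0]
width: 0.06
finger_force: 0.0
```

```bash
python3 - <<'E'
from h import *
S=[snapshot("top"),snapshot("scene")]
fitall([("B","round",[.606,.312,0]),("A","round",[.487,.329,0]),("kept","round",[.585,.424,0]),("R","rect",[.476,.14,.8465])],S)
o=robot.get_obs();p=o["tool_pos"];print(p,o["ee_rot"],o["wrist_force"])
w=tin([(.476,.141,-41,1,.03)],d=.055,back=True)[0];print(w)
W=(w[0],w[1]);y=139
rows([(*W,.14,y,.06,3),(*W,.04,y,.06,3),(*W,.022,y,.06,2)])
cv2.imwrite("pics/s2.png",S[0]["img"])
E
```

```text
B [0.6056 0.3155 0.161  0.0424] deg 9.2 iou 0.95 views 2
A [4.955e-01 3.219e-01 4.400e-01 1.000e-04] deg 25.2 iou 0.42 views 1
kept none
R [0.4755 0.1406 0.8482 0.0422] deg 48.6 iou 0.94 views 2
[0.45030078 0.25820419 0.16876414] [-3.14044955e+00  4.28390642e-05  2.16051505e+00] [-0.53279777  0.12048036 -0.51577693]
(np.float64(0.4118496856810644), np.float64(0.19676501746419311), 0.021, -221, 0.06, 1)
8 [ -0.01,-0.022,0.01,0,0,-5.1,0.06,-0.02,-0.044,0.019,0,0,-10.1,0.06,-0.03,-0.066,0.029,0,0,-15.2,0.06,-0.03,-0.066,0.062,0,0,-15.2,0.06,-0.03,-0.066,0.095,0,0,-15.2,0.06,-0.03,-0.066,0.129,0,0,-15.2,0.06,-0.03,-0.066,0.138,0,0,-15.2,0.06,-0.03,-0.066,0.147,0,0,-15.2,0.06 ]
```

View pics/s2.png

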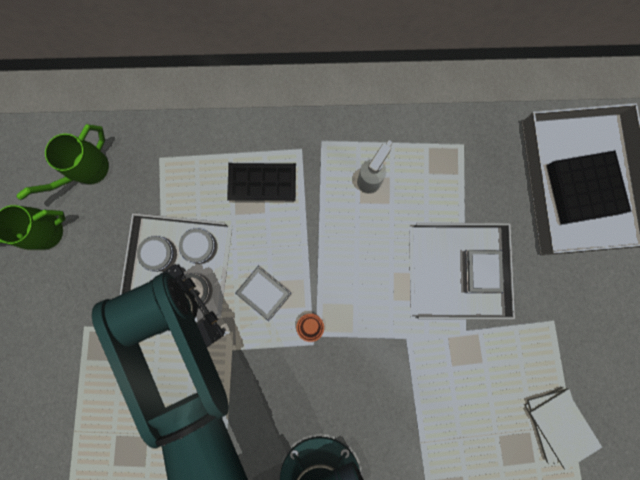

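Request:
servo_tool(
  commands=[-0.01,-0.022,0.01,0,0,-5.1,0.06,-0.02,-0.044,0.019,0,0,-10.1,0.06,-0.03,-0.066,0.029,0,0,-15.2,0.06,-0.03,-0.066,0.062,0,0,-15.2,0.06,-0.03,-0.066,0.095,0,0,-15.2,0.06,-0.03,-0.066,0.129,0,0,-15.2,0.06,-0.03,-0.066,0.138,0,0,-15.2,0.06,-0.03,-0.066,0.147,0,0,-15.2,0.06,-0.03,-0.066,0.147,0,0,-15.2,0.06],
)

```text
time: 18.98
tool_pos: [0.4121, 0.1972, 0.0228]
ee_rot: [3.141, 0.0, 2.427]
wrist_force: [0.3, 0.2, -0.0]
width: 0.06
finger_force: 0.0
```

```bash
python3 - <<'E'
from h import *
o=robot.get_obs();p=o["tool_pos"];print(p,o["ee_rot"],o["wrist_force"])
h0=-41.4;d=lambda h:np.array([np.cos(np.radians(h)),np.sin(np.radians(h))])
c=np.array([.4757,.1407])
def W(c,h,n,gap=0): a=c-(.055+gap)*d(h);return (*a,.021,h+180,.06,n)
w=[W(c,h0,2,.004),W(c+.022*d(h0),h0,3)]
rows(w)
c=c+.022*d(h0);h=h0;R=.17;arc=[]
for i in range(12):
    dh=-4.3;c=c+R*np.radians(4.3)*d(h+dh/2);h+=dh;arc.append(W(c,h,1))
print("end",c,h)
st=(*w[-1][:3],w[-1][3]);rows(arc[:6],st);rows(arc[6:],(*arc[5][:3],arc[5][3]))
E
```

```text
[0.41206434 0.19717381 0.02280348] [3.14132478e+00 2.78783580e-04 2.42749457e+00] [ 0.25802848  0.18470131 -0.0315364 ]
5 [ -0.013,-0,0.001,0,0,0.2,0.06,-0.026,-0,0.002,0,0,0.5,0.06,-0.035,-0.001,0.002,0,0,0.5,0.06,-0.043,-0.001,0.002,0,0,0.5,0.06,-0.052,-0.001,0.002,0,0,0.5,0.06 ]
end [ 0.54955991 -0.01029688] -92.99999999999997
6 [ -0.013,0.004,0,0,0,4.3,0.06,-0.026,0.006,0,0,0,8.6,0.06,-0.039,0.008,0,0,0,12.9,0.06,-0.053,0.009,0,0,0,17.2,0.06,-0.066,0.008,0,0,0,21.5,0.06,-0.079,0.007,0,0,0,25.8,0.06 ]
6 [ -0.013,0.004,0,0,0,4.3,0.06,-0.026,0.006,0,0,0,8.6,0.06,-0.039,0.008,0,0,0,12.9,0.06,-0.053,0.009,0,0,0,17.2,0.06,-0.066,0.008,0,0,0,21.5,0.06,-0.079,0.007,0,0,0,25.8,0.06 ]
```

Request:
servo_tool(
  commands=[-0.013,0,0.001,0,0,0.2,0.06,-0.026,0,0.001,0,0,0.5,0.06,-0.035,-0.001,0.001,0,0,0.5,0.06,-0.043,-0.001,0.001,0,0,0.5,0.06,-0.052,-0.001,0.001,0,0,0.5,0.06,-0.052,-0.001,0.001,0,0,0.5,0.06],
)

```text
time: 19.73
tool_pos: [0.4512, 0.1613, 0.0214]
ee_rot: [-3.141, 0.002, 2.418]
wrist_force: [-0.4, 0.1, 0.9]
width: 0.06
finger_force: 0.0
```

Request:
servo_tool(
  commands=[-0.013,0.004,0,0,0,4.3,0.06,-0.026,0.006,0,0,0,8.6,0.06,-0.039,0.008,0,0,0,12.9,0.06,-0.053,0.009,0,0,0,17.2,0.06,-0.066,0.008,0,0,0,21.5,0.06,-0.079,0.007,0,0,0,25.8,0.06,-0.079,0.007,0,0,0,25.8,0.06],
)

```text
time: 20.6
tool_pos: [0.5146, 0.1143, 0.0211]
ee_rot: [-3.141, 0.002, 1.969]
wrist_force: [-0.5, 0.3, 0.7]
width: 0.0596
finger_force: 0.0
```

```bash
python3 - <<'E'
from h import *
S=[snapshot("top"),snapshot("scene")]
o=robot.get_obs();p=o["tool_pos"];print(p,o["ee_rot"],o["wrist_force"])
fitall([("R","rect",[.52,.06,np.radians(23)])],S)
fitall([("R","rect",[.52,.06,np.radians(23)])],S[1:])
cv2.imwrite("pics/s3.png",S[1]["img"][100:340,180:500])
E
```

```text
[0.5139648  0.11488506 0.02109861] [-3.14092347e+00  9.10485120e-04  1.96969817e+00] [0.53344663 0.60144042 0.0204696 ]
R [0.5355 0.0618 0.388  0.0437] deg 22.2 iou 0.81 views 2
R [0.5343 0.0664 0.3938 0.0391] deg 22.6 iou 0.96 views 1
```

View pics/s3.png

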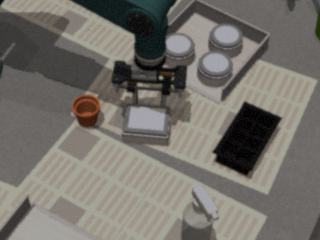

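The scene crop shows the rectangular tin flat against both fingers at about (148,120) in the crop. All three round tins stand in the left tray, and the pot hasn't moved. I'll carry on.

Request:
servo_tool(
  commands=[-0.013,0.004,0,0,0,4.3,0.06,-0.026,0.006,0,0,0,8.6,0.06,-0.039,0.008,0,0,0,12.9,0.06,-0.053,0.009,0,0,0,17.2,0.06,-0.066,0.008,0,0,0,21.5,0.06,-0.079,0.007,0,0,0,25.8,0.06,-0.079,0.007,0,0,0,25.8,0.06],
)

```text
time: 21.72
tool_pos: [0.5513, 0.0448, 0.0215]
ee_rot: [3.141, 0.0, 1.519]
wrist_force: [-0.4, 0.4, 0.1]
width: 0.0598
finger_force: 0.0
```

Request:
servo_tool(
  commands=[-0.015,0,0,0,0,0,0.06,-0.03,0,0,0,0,0,0.06,-0.045,0,0,0,0,0,0.06,-0.06,0,0,0,0,0,0.06,-0.075,0,0,0,0,0,0.06,-0.09,0,0,0,0,0,0.06,-0.105,0,0,0,0,0,0.06,-0.12,0,0,0,0,0,0.06,-0.12,0,0,0,0,0,0.06],
)

```text
time: 22.85
tool_pos: [0.5449, -0.0765, 0.0216]
ee_rot: [3.141, 0.002, 1.517]
wrist_force: [-0.4, 0.2, 0.2]
width: 0.0599
finger_force: 0.0
```

```bash
python3 - <<'E'
from h import *
S=[snapshot("top"),snapshot("scene")]
o=robot.get_obs();p=o["tool_pos"];print(p,o["ee_rot"],o["wrist_force"])
fitall([("R","rect",[p[0],p[1]-.055,np.radians(-3)])],S)
fitall([("R","rect",[p[0],p[1]-.055,np.radians(-3)])],S[1:])
E
```

```text
[ 0.54499953 -0.07530343  0.02164991] [3.14133976e+00 7.80735616e-04 1.51778752e+00] [0.7401532  0.47268561 0.16744788]
R [ 0.5385 -0.1286 -0.0561  0.0322] deg -3.2 iou 0.97 views 1
R [ 0.5385 -0.1286 -0.0561  0.0322] deg -3.2 iou 0.97 views 1
```

Request:
servo_tool(
  commands=[-0.015,0,0,0,0,0,0.06,-0.03,0,0,0,0,0,0.06,-0.045,0,0,0,0,0,0.06,-0.06,0,0,0,0,0,0.06,-0.075,0,0,0,0,0,0.06,-0.09,0,0,0,0,0,0.06,-0.105,0,0,0,0,0,0.06,-0.115,0,0,0,0,0,0.06,-0.115,0,0,0,0,0,0.06],
)

```text
time: 24.22
tool_pos: [0.5387, -0.1911, 0.0215]
ee_rot: [-3.142, 0.002, 1.517]
wrist_force: [-0.0, 0.3, -0.2]
width: 0.0603
finger_force: 0.0
```

Request:
servo_tool(
  commands=[-0.015,0,0,0,0,0,0.06,-0.03,0,0,0,0,0,0.06,-0.045,0,0,0,0,0,0.06,-0.06,0,0,0,0,0,0.06,-0.07,0,0,0,0,0,0.06,-0.08,0,0,0,0,0,0.06,-0.08,0,0,0,0,0,0.06],
)

```text
time: 25.1
tool_pos: [0.5346, -0.2709, 0.0216]
ee_rot: [3.141, 0.002, 1.517]
wrist_force: [0.2, 0.0, 0.7]
width: 0.0601
finger_force: 0.0
```

Request:
servo_tool(
  commands=[0.012,0,0,0,0,0,0.06,0.025,0,0,0,0,0,0.06,0.04,0,-0.045,0,0,0,0.06,0.08,0,-0.09,0,0,0,0.06,0.13,0,-0.14,0,0,0,0.06,0.18,-0.03,-0.18,0,0,0,0.06,0.23,-0.07,-0.18,0,0,0,0.06,0.23,-0.1,-0.18,0,0,0,0.06,0.23,-0.1,-0.18,0,0,0,0.06],
)

```text
time: 26.22
tool_pos: [0.4451, -0.0324, 0.2023]
ee_rot: [3.14, 0.0, 1.522]
wrist_force: [-0.3, -0.0, -0.7]
width: 0.0604
finger_force: 0.0
```

```bash
python3 - <<'E'
from h import *
S=[snapshot("top"),snapshot("scene")]
o=robot.get_obs();p=o["tool_pos"];print(p,o["ee_rot"],o["wrist_force"])
fitall([("R","rect",[.525,-.325,np.radians(-3)]),("Rk","rect",[.519,-.446,0]),("A","round",[.488,.328,0]),("B","round",[.606,.315,0])],S)
cv2.imwrite("pics/s4.png",S[0]["img"]);cv2.imwrite("pics/s5.png",cv2.resize(S[0]["img"][190:340,390:540],None,fx=4,fy=4,interpolation=cv2.INTER_CUBIC))
E
```

```text
[ 0.44692938 -0.03385489  0.20182657] [3.13997160e+00 5.40413523e-04 1.51956526e+00] [ 0.29214853  0.62877645 -0.35787526]
R [ 0.5298 -0.3256 -0.0621  0.0359] deg -3.6 iou 0.95 views 2
Rk [ 0.5178 -0.4394 -0.0245  0.0313] deg -1.4 iou 0.97 views 1
A [0.4863 0.3291 0.0473 0.0421] deg 2.7 iou 0.93 views 2
B [0.6061 0.3144 0.0861 0.0444] deg 4.9 iou 0.94 views 2
```

View pics/s4.png

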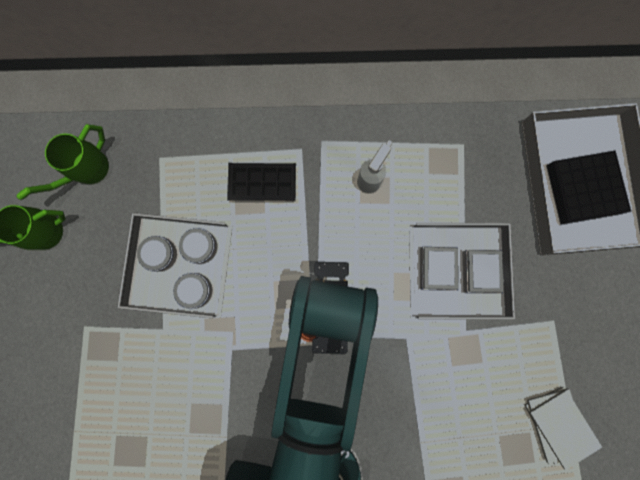

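View pics/s5.png

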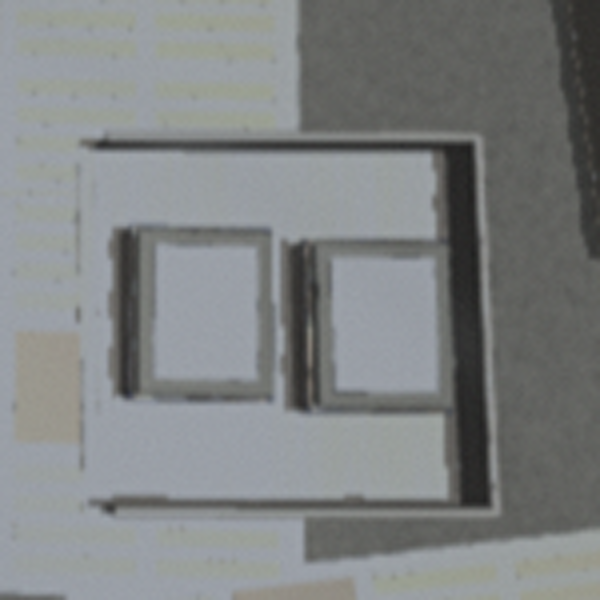

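All three tins now stand clearly inside their trays. In the top view the rounds are at (197,245), (192,291) and (155,253), and the rectangle is at (440,268), well behind the front edge. The bottle and cell tray are where they started, and the arm is clear and touching nothing. I'll hand it in.

```bash
python3 -c "
from bench import close_job;print(close_job())"
```

```text
the job is handed in; nothing more can be done
None
```

The job is handed in at about 26 s of the 72 s allowed: both round tins are in the left tray and the rectangular tin is in the right one, all fully inside the walls, with the bottle and cell tray unmoved in the last picture; the arm partly hid the pot there, but it was unmoved when last fully seen.

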